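# Move a latched battery pack from charger to microscope lamp unit

## Robot

A 6-joint arm with a two-finger parallel gripper is mounted at the origin on the work surface. World frame = base frame: x ahead of the robot, y to its left, z up, the work surface at z = 0. Lengths are in m, angles in rad, forces in N, time in s.
With the tool pointing down it reaches from about 0.425 to 0.95 m from the base axis. Payload 3.5 kg.
Tool frame: the origin (TCP) lies midway between the tips of the shut fingers; the grasp point (between the pads) lies 19 mm behind it; z points along the fingers, y is the line along which they close (so a half turn about z gives the same grasp; the last joint's range is limited). The gripper opens to 85 mm and grips with 20 to 120 N. Pads are 22 mm wide; open, the fingers measure 114 mm over their backs; the gripper's body (76 mm by 85 mm) begins 54 mm behind the grasp point. The pads swing forward as they close: fully open they stand 13 mm farther back than shut.
Start: joints at [-1.492, 0.286, 1.577, -0, 1.279, -0.15], TCP at [0.153, -0.657, 0.231] pointing down, gripper open.
Joint ranges: [-2.77, 2.77], [-0.9, 2.22], [0.21, 2.48], [-1.53, 4.67], [0.24, 2.81], [-2.84, 2.84]. Speed limits (rad/s): [2.79, 2.79, 3.14, 3.14, 3.14, 3.14].

## Interface

Orientations are given as a unit quaternion [x, y, z, w].
In Python, from plant import ctrl, cams, order gives the robot as it stands.
- The arm moves only by the tool move_arm, never from a script. Its argument "plan" is one flat list of numbers, 7 for each row, row after row: the shift along the world's x, y, z in mm, then the turn, a rotation vector about the world's x, y, z in degrees, then the finger opening in mm, from 0 to 85.4. A call has 1 to 12 rows; each row shifts and turns the commanded pose from where the row before left it; what a row does not reach is not made up. A row lasts 1/10 s, in which the tool goes at most 50 mm and 8.59 degrees, less where a joint would pass 70% of its speed; a pose out of reach is approached as far as the arm can. A call is refused whole if a number of a shift passes 50 or a number of a turn 8.59, either way. A call with a gripper value outside its range is refused whole. The fingers move at their own pace and stop on an object; "newtons" is the grip in N (left out, the last holds). Time passes only in rows, so rows that do not move let the fingers close. It gives the time, the measured TCP pose, the force, the opening and the grip force at its end, in the units of the state.
- ctrl.get_state(): the state, without advancing time (a new reading comes with each control period).
- cams.read_camera(name): name is "scene" or "top" or "wrist"; returns a dict with "color" (384x512x3 uint8, red, green, blue), "fov_y" (degrees; the focal length in pixels is half the picture's height over the tangent of half this angle, whatever the lens; pixels are square), "cx", "cy" (the principal point, pixels), "origin" and "orientation" of the camera in the world; the wrist camera has in their place "T_tool_cam" (4x4, takes a point from camera to tool coordinates, whose origin is the TCP and whose axes are the flange's). Camera axes: x right, y up, looking along -z (the intrinsics and any distortion apply to the point x, -y, -z); pixel columns grow to the right and rows downward; lengths in m; the calibration is good to about 2 mm. A picture is of the moment at which its call begins: read the wrist's pose just before it. There is no depth.
- order.sign_off(): hands the job in; it is judged then, once.
The state is a dict: "time": time; "qpos": joint angles; "dq": joint speeds; "joint_efforts": joint torques, N m; "eef_pos": TCP position; "tcp_rot": TCP orientation; "contact_force": force on the tool from outside, world axes, zero at the start; "wrist_torque": the same for the moment, N m; "opening": opening from 0.0 (shut) to 1.0 (fully open); "finger_force": force on a finger pad.
Only numpy, scipy, OpenCV 4.12 (cv2) and the standard library are available. Lean on these libraries where they do the work, as an engineer would, in place of code of your own. Each camera call takes 0.05 s, during which the arm holds its last target. There are 200 camera calls.

## Task

Take the battery pack out of the charger: squeeze its sprung snap tab in and keep it in while you lift the pack straight out, never tugging at a latch that is still caught. Then put it into the bay of the microscope lamp's power unit and press it down, firmly but gently, until its latch has clicked in under the catch lip and it stays fully home by itself against the spring in the bay. Let go, keep the pack upright all along, and leave the other things on the bench where they are.

Things in the scene. Friction and masses are not known exactly. Their poses are not given: they have to be found in the camera images.
- pack: battery pack: upright black block 60 x 36 x 100 mm (x, y, z), 0.2 kg; origin at the centre of its underside, z up. The top 56 mm stand above the charger's rim. Its snap tab is an upright grey leaf outside its +y face, 26 mm wide (x), 16 to 94 mm above the underside; tab's outer face to the opposite face: 46 mm when out, 40 mm when pressed in
- tab (a joint): travel of the snap tab towards the pack (pack's -y), m: 0 sprung out, 0.006 right in (3 N to start, 6 N right in; springs back). Its hook, flat top 33 mm above the pack's underside, juts out 5 mm more; it holds under a catch lip until the tab is in by 3.5 mm or more (press it right in). Its lower side slopes, so it clicks past a lip by itself when the pack is pushed down
- pack_grip (a point): on the pack, 76 mm above its underside and 2 mm to +y of its centre, midway between the opposite (-y) face and the outer face of the pressed-in tab: squeeze here along the pack's y axis, one finger on the tab, one on the opposite face
- pack_top (a point): centre of the pack's flat top, 100 mm above its underside
- charger: charger: plain grey cradle fixed to the bench, x -48 to 48, y -36 to 52 mm, flat rim 56 mm high; origin on the bench under its bay's centre. The pack starts latched in its bay, axes alike. The bay is open on top, a 63 x 39 mm well (x, y) with 4 mm bevelled edges and a 33 mm wide slot for the tab in the middle of its +y side
- charger_seat (a point): centre of the charger's bay floor, 44 mm below its rim; the pack's origin starts here, with the charger's axes
- charger_lip: catch lip that bridges the tab slot at the charger's rim: bar 33 mm long (x), 9.5 mm high, inner edge 29.5 mm from the bay's centre on +y; origin at rim height over the bay's centre. The hook is caught under it with 1.5 mm of play. Tugging at it with more than 20 N breaks it
- unit: lamp power unit: longer white case with dial and vents, fixed to the bench, x -48 to 110, y -42 to 56 mm, flat rim 74 mm high (dial at x = 80 mm, to 87 mm); origin on the bench under its bay's centre. Its bay is a 63 x 39 mm bevelled well with a tab slot on +y like the charger's: the pack goes in with its axes along the unit's. More than 40 N on it is too rough
- unit_mouth (a point): centre of the mouth of the unit's bay, at rim height. In the bay sits a socket insert (floor and catch lip, with no play sideways) clamped at a height that differs each time and is not measured: its floor lies 44 to 60 mm below the rim, so feel for it. Its catch lip is like the charger's, lower side 34.5 mm above its floor
- ejector (a joint): travel of the sprung contact plate in the socket, m: 0 up (6 mm above the socket's floor), 0.006 flat; 4.5 mm with a latched pack. It pushes up with 3.5 N, 6 N when flat: a pack let go before its latch has caught pops up by up to 6 mm. Push the pack down from above until it clicks and stays; this takes about 15 N, and up to 25 N does no harm
- oil_bottle: bystander: small amber glass bottle with black cap, 26 mm wide, 62 mm tall; origin at the centre of its underside
- objective: bystander: steel microscope objective standing on its thread, 27 mm wide, 42 mm tall; origin at the centre of its underside
- dish: bystander: small open glass dish, 60 mm wide, 16 mm high; origin at the centre of its underside
- flask: bystander: conical glass flask, 72 mm wide, 108 mm tall; origin at the centre of its underside
- beaker: bystander: small glass beaker, 56 mm wide, 70 mm tall; origin at the centre of its underside
There are look-alikes about, which are no part of the job. Leave any yellow look-alike of the pack alone.

How it is judged:
By the outcome, as a careful person would: the job done as asked, in the order asked, and still so for the second after the job is handed in, with the robot touching nothing.
It also fails if it takes over 64 s, if anything falls off the work surface, if the arm or the gripper's body presses on something with over 40 N, if the wrist force passes 120 N, or if a joint passes its speed limit or range.

## Working session

There is one attempt and no reset: what is moved stays moved. The work goes in short steps, Python scripts to look and compute and a tool call to move; the robot and the scene stay as the last step left them, time stands still between calls to the robot, and variables do not carry over. Pictures are saved under pics/ and viewed, at most 10 in all, crops included, and the job is handed in when it is done.

Besides the shell and the picture viewer there is one more tool, called after ">>>" by a JSON object that holds its "method" and its "body", one argument or row to a line. move_arm: Moves the arm, as the interface text tells. Its arguments: {"type":"object","properties":{"plan":{"type":"array","items":{"type":"number"}},"newtons":{"type":"number"}},"required":["plan"]}

```bash
ls; mkdir -p pics
cat > h.py <<'E'
import numpy as np, cv2
from scipy.spatial.transform import Rotation as R
from plant import ctrl,cams,order
def shot(n):
    s=ctrl.get_state(); c=cams.read_camera(n)
    if n=="wrist":
        T=np.eye(4);T[:3,:3]=R.from_quat(s["tcp_rot"]).as_matrix();T[:3,3]=s["eef_pos"]
        T=T@np.array(c["T_tool_cam"]); c["O"]=T[:3,3];c["M"]=T[:3,:3]
    else:
        c["O"]=np.array(c["origin"]);c["M"]=R.from_quat(c["orientation"]).as_matrix()
    c["f"]=c["color"].shape[0]/2/np.tan(np.radians(c["fov_y"])/2)
    return c
def ray(c,u,v):
    d=np.array([(u-c["cx"])/c["f"],-(v-c["cy"])/c["f"],-1.]);d=c["M"]@d;return c["O"],d/np.linalg.norm(d)
def onz(c,u,v,z):
    o,d=ray(c,u,v);return o+d*(z-o[2])/d[2]
def proj(c,p):
    q=c["M"].T@(np.array(p)-c["O"]);return c["cx"]+c["f"]*q[0]/-q[2],c["cy"]-c["f"]*q[1]/-q[2]
def save(c,n,s=1): cv2.imwrite("pics/"+n,cv2.resize(c["color"][...,::-1],None,fx=s,fy=s))
E
python3 - <<'E'
from h import *
s=ctrl.get_state();print(s)
for n in("scene","top"):
    c=shot(n);save(c,n+"0.png",1.5);print({k:v for k,v in c.items() if k!="color"})
    np.save(n+"0.npy",c,allow_pickle=True)
E
```

```text
pics
{'time': 0.0, 'qpos': array([-1.49199775e+00,  2.87183310e-01,  1.57817563e+00,  4.51580662e-06,
        1.27858401e+00, -1.49983393e-01]), 'dq': array([ 8.16699219e-04,  1.29345987e-03, -2.29117153e-05, -7.12907414e-04,
        2.28461116e-04, -1.17164727e-03]), 'joint_efforts': array([-4.76143723e-04, -4.05979764e+01, -2.92630076e+01, -1.58456933e-04,
        5.80456399e-03,  3.14365941e-06]), 'eef_pos': array([ 0.15307306, -0.65674449,  0.22993615]), 'tcp_rot': array([ 9.93463871e-01,  1.14140946e-01,  4.39775562e-05, -1.17432640e-03]), 'contact_force': array([-0.44393882,  0.34146459, -0.59519707]), 'wrist_torque': array([-0.03095133, -0.05520161,  0.03968094]), 'finger_force': 0.0, 'opening': 0.998003796682313}
{'fov_y': 52.84002638932161, 'cx': 249.82035105495484, 'cy': 189.72292459102403, 'origin': array([ 1.41144017, -0.20261533,  0.64555871]), 'orientation': array([0.37981038, 0.29694622, 0.54612173, 0.68506793]), 'O': array([ 1.41144017, -0.20261533,  0.64555871]), 'M': array([[ 0.22714799, -0.52269446,  0.82170207],
       [ 0.97382748,  0.11499026, -0.19605425],
       [ 0.00798874,  0.84472939,  0.53513403]]), 'f': np.float64(386.44250580861524)}
{'fov_y': 42.35536306545463, 'cx': 248.50653250215413, 'cy': 198.46945082467624, 'origin': array([ 0.23543417, -0.00326017,  1.77509955]), 'orientation': array([ 0.07448384, -0.07133577, -0.70130408,  0.70536229]), 'O': array([ 0.23543417, -0.00326017,  1.77509955]), 'M': array([[ 0.00616759,  0.97872017, -0.20510676],
       [-0.99997362,  0.00524949, -0.00502006],
       [-0.00383652,  0.20513231,  0.97872673]]), 'f': np.float64(495.5780359145407)}
```

View pics/scene0.png

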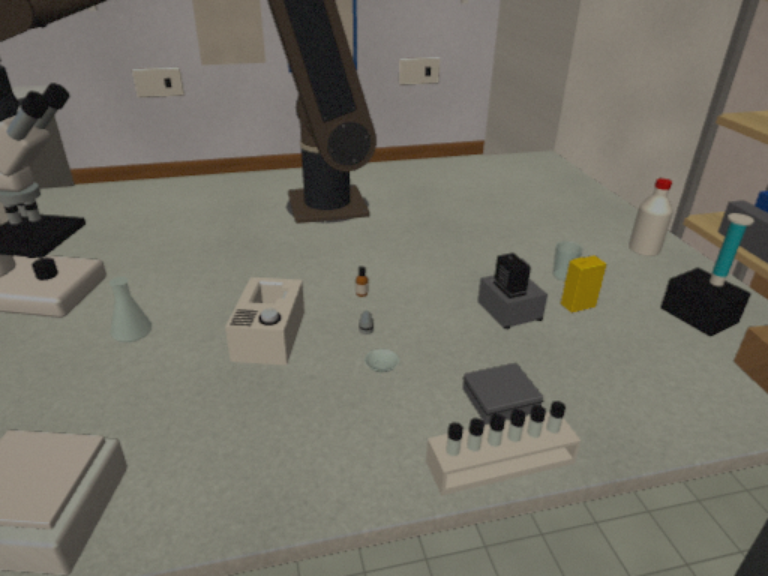

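View pics/top0.png

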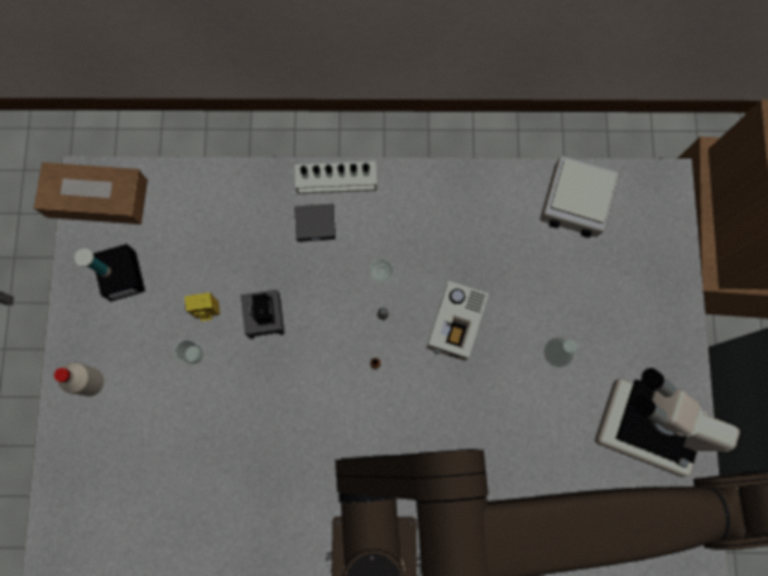

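The scene view shows the black pack in the grey charger at (512,275). The yellow look-alike is at (583,284), the white unit at (266,318), the bottle at (362,282), the objective at (366,322), the dish at (382,360), the flask at (125,312) and the beaker at (567,260).

In the top view the pack is at (262,308) and the unit's bay at (456,334). Things that could pass for the pack in the top view:
- the yellow block (202,305), excluded by its colour
- the black box with the teal stem (120,272), not in a charger
- the dark flat slab (315,222), too flat

I choose the black block in the grey cradle (262,308) and will check it in a close crop.

Run:
```python
from h import *
c=np.load("top0.npy",allow_pickle=True).item()
P=lambda n,u,v,z:print(n,onz(c,u/1.5,v/1.5,z).round(3))
P("pack",262,308,.112);P("unitmouth",456,334,.074)
for p in((455,283),(487,291),(465,357),(429,347)):P("ucorner",*p,.074)
for p in((242,292),(280,290),(283,332),(246,335)):P("chcorner",*p,.056)
for n,u,v,z in(("yel",202,303,.1),("beaker",189,350,.03),("bottle",375,363,.05),("obj",382,313,.03),("dish",380,270,.01),("flask",558,352,.02)):P(n,u,v,z)
# close look crop
s=np.load("scene0.npy",allow_pickle=True).item()["color"]
a=cv2.resize(s[155:230,300:420,::-1],None,fx=5,fy=5,interpolation=3)
cv2.imwrite("pics/crop1.png",a)
```

```text
pack [0.559 0.258 0.112]
unitmouth [ 0.507 -0.188  0.074]
ucorner [ 0.628 -0.187  0.074]
ucorner [ 0.609 -0.262  0.074]
ucorner [ 0.454 -0.207  0.074]
ucorner [ 0.477 -0.125  0.074]
chcorner [0.608 0.315 0.056]
chcorner [0.613 0.225 0.056]
chcorner [0.513 0.215 0.056]
chcorner [0.505 0.302 0.056]
yel [0.572 0.398 0.1  ]
beaker [0.472 0.44  0.03 ]
bottle [ 0.442 -0.001  0.05 ]
obj [ 0.564 -0.017  0.03 ]
dish [ 0.675 -0.011  0.01 ]
flask [ 0.474 -0.435  0.02 ]
```

View pics/crop1.png

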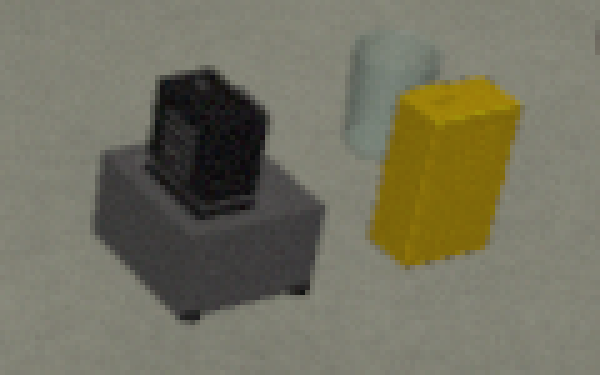

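The crop confirms the choice. The black block stands in the grey cradle, and its grey ribbed leaf is at (180,145), on the face towards world -y. The yellow block beside it at (440,170) is the look-alike. I'll move over the unit for a close look with the wrist camera.

>>> {"method": "move_arm", "body": {
  "plan": [20,30,25,0,0,0,85,28,38,20,0,0,0,85,30,40,20,0,0,0,85,30,40,20,0,0,0,85,30,40,20,0,0,0,85,30,40,10,0,0,0,85,30,40,10,0,0,0,85,30,40,10,0,0,0,85,30,40,10,0,0,0,85,30,40,0,0,0,0,85,30,32,0,0,0,0,85,0,0,0,0,0,0,85]
}}

```text
time: 1.3
eef_pos: [0.4639, -0.246, 0.3704]
tcp_rot: [0.993, 0.117, 0.0, -0.001]
contact_force: [-0.6, -0.5, -0.5]
opening: 0.995
finger_force: 0.0
```

Run:
```python
from h import *
c=shot("wrist");save(c,"w1.png",1.5);np.save("w1.npy",c,allow_pickle=True)
print(np.round(c["T_tool_cam"],3),c["O"],c["f"],ctrl.get_state()["eef_pos"])
```

```text
[[ 0.     0.95   0.311  0.079]
 [ 1.    -0.    -0.    -0.001]
 [-0.     0.311 -0.95  -0.143]
 [ 0.     0.     0.     1.   ]] [ 0.54050833 -0.22633731  0.51371565] 315.18021901951266 [ 0.46269175 -0.24786193  0.37025228]
```

View pics/w1.png

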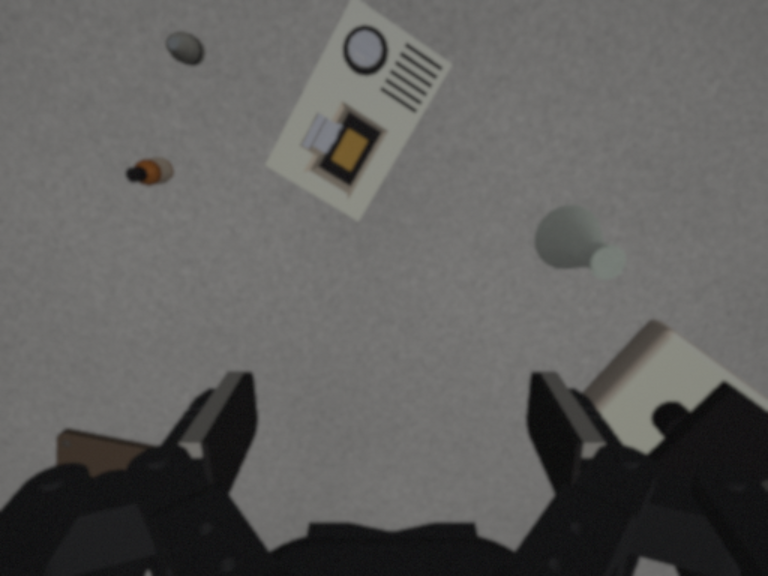

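The wrist view shows the unit: its bay is at (348,148) with the lip and slot block at (322,133), which is its +y side, and the dial at (365,50). The bottle is at (145,172), the objective at (185,47) and the flask at (570,237). I'll go slightly back and lower for a full view.

>>> {"method": "move_arm", "body": {
  "plan": [-15,12,-20,0,0,0,85,-15,15,-20,0,0,0,85,-5,10,-20,0,0,0,85,0,5,-10,0,0,0,85,0,0,0,0,0,0,85,0,0,0,0,0,0,85]
}}

```text
time: 1.95
eef_pos: [0.4269, -0.2089, 0.3014]
tcp_rot: [0.994, 0.114, 0.0, 0.0]
contact_force: [0.1, 0.3, -0.9]
opening: 0.994
finger_force: 0.0
```

```bash
cat >> h.py <<'E'
def quad(c,mask,z):
    "top face contour -> min area rect on plane z"
    n,l,st,ce=cv2.connectedComponentsWithStats(mask.astype(np.uint8))
    i=1+np.argmax(st[1:,4]); cs,_=cv2.findContours((l==i).astype(np.uint8),0,1)
    k=max(cs,key=cv2.contourArea)[:,0,:]
    return np.array([onz(c,u,v,z)[:2] for u,v in cv2.convexHull(k)[:,0,:]])
E
python3 - <<'E'
from h import *
c=shot("wrist");save(c,"w2.png",1.5);np.save("w2.npy",c,allow_pickle=True)
im=c["color"].astype(int);g=im.mean(2)
for t in(125,135,145):
    m=g>t; m[250:]=0
    w=quad(c,m,.074); r=cv2.minAreaRect((w*1000).astype(np.float32)); print(t,m.sum(),r,ctrl.get_state()["eef_pos"])
    print(cv2.boxPoints(r).round(1).tolist())
E
```

```text
125 7705 ((543.8001098632812, -192.03494262695312), (98.30535125732422, 158.29896545410156), 71.87893676757812) [ 0.42714034 -0.20906328  0.30192646]
[[453.29998779296875, -214.10000610351562], [603.7000122070312, -263.3999938964844], [634.2999877929688, -169.89999389648438], [483.8999938964844, -120.69999694824219]]
135 4508 ((524.39306640625, -185.7611541748047), (95.40296173095703, 114.38873291015625), 71.9413833618164) [ 0.42714034 -0.20906328  0.30192646]
[[455.20001220703125, -213.39999389648438], [564.0, -248.8000030517578], [593.5999755859375, -158.10000610351562], [484.79998779296875, -122.69999694824219]]Traceback (most recent call last):
  File "<stdin>", line 6, in <module>
  File "h.py", line 23, in quad
    i=1+np.argmax(st[1:,4]); cs,_=cv2.findContours((l==i).astype(np.uint8),0,1)
        ~~~~~~~~~^^^^^^^^^^
    return _wrapfunc(a, 'argmax', axis=axis, out=out, **kwds)
    return bound(*args, **kwds)
ValueError: attempt to get argmax of an empty sequence
```

View pics/w2.png

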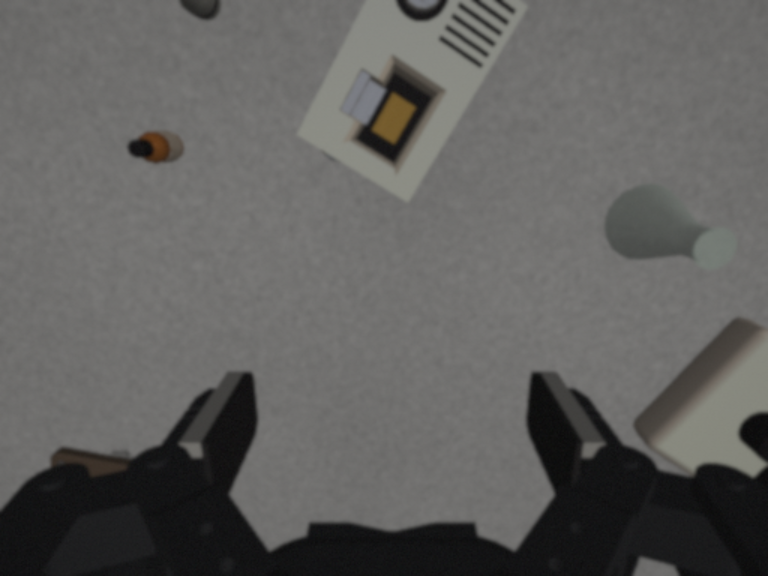

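>>> {"method": "move_arm", "body": {
  "plan": [10,40,0,0,0,0,85,10,45,0,0,0,0,85,10,45,0,0,0,0,85,5,45,0,0,0,0,85,0,45,0,0,0,0,85,0,45,0,0,0,0,85,0,45,0,0,0,0,85,-5,45,0,0,0,0,85,-5,45,0,0,0,0,85,-5,30,0,0,0,0,85,0,0,0,0,0,0,85,0,0,0,0,0,0,85]
}}

```text
time: 3.2
eef_pos: [0.4474, 0.2222, 0.3017]
tcp_rot: [0.993, 0.115, 0.001, 0.0]
contact_force: [0.0, -0.3, -0.2]
opening: 0.997
finger_force: 0.0
```

Run:
```python
from h import *
c=shot("wrist");save(c,"w3.png",1.5);np.save("w3.npy",c,allow_pickle=True)
c1=np.load("w1.npy",allow_pickle=True).item()
m=c1["color"].mean(2)>125;m[200:]=0
r=cv2.minAreaRect((quad(c1,m,.074)*1000).astype(np.float32));print(r)
```

```text
((543.6954956054688, -192.1244354248047), (98.94171905517578, 158.89315795898438), 71.619873046875)
```

View pics/w3.png

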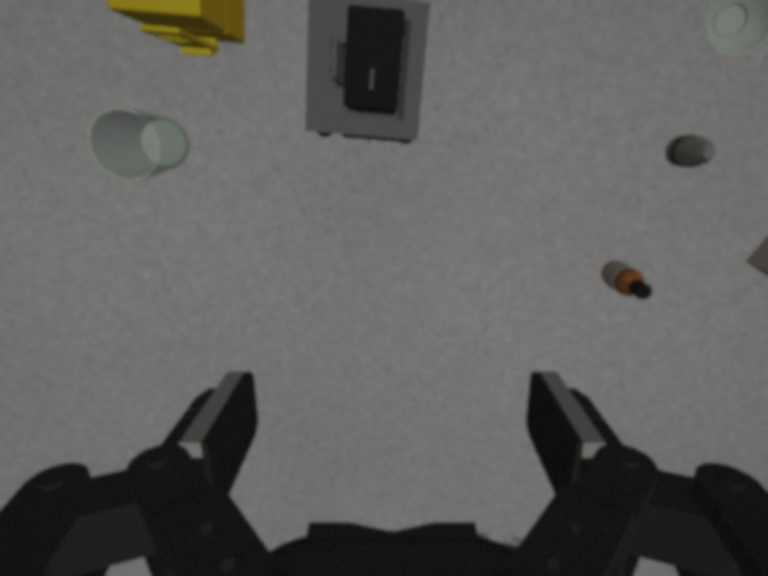

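The wrist view shows the black pack top at (375,58). Its leaf is on its left at (340,65), which is world +y, and the charger's wide margin is also on the left, so the tab is on +y and the mark on the -y face is only decoration. The beaker is at (135,145) and the yellow look-alike at (180,15). I'll go forward for a full, centred view.

>>> {"method": "move_arm", "body": {
  "plan": [25,10,0,0,0,0,85,30,10,0,0,0,0,85,20,5,0,0,0,0,85,0,0,0,0,0,0,85,0,0,0,0,0,0,85]
}}

```text
time: 3.75
eef_pos: [0.5221, 0.2456, 0.3006]
tcp_rot: [0.994, 0.113, -0.0, 0.0]
contact_force: [0.5, 0.3, -0.3]
opening: 0.991
finger_force: 0.0
```

Run:
```python
from h import *
c=shot("wrist");np.save("w4.npy",c,allow_pickle=True)
print(ctrl.get_state()["eef_pos"])
im=c["color"];g=im.astype(int).mean(2)
cv2.imwrite("pics/w4c.png",cv2.resize(im[0:160,150:350,::-1],None,fx=4,fy=4,interpolation=3)*1)
for t in(25,30,35,40):
    m=g<t;m[180:]=0
    r=cv2.minAreaRect((quad(c,m,.112)*1000).astype(np.float32));print("pack",t,r)
for t in(65,72,80):
    m=(g<t)&(im.max(2).astype(int)-im.min(2)<25);m[180:]=0
    r=cv2.minAreaRect((quad(c,m,.056)*1000).astype(np.float32));print("ch",t,r)
```

```text
[0.52161278 0.24578156 0.30074963]
pack 25 ((564.0082397460938, 263.0997619628906), (57.07339859008789, 32.88311767578125), 8.56934642791748)
pack 30 ((564.000244140625, 263.3223571777344), (57.79047393798828, 33.91352462768555), 8.513473510742188)
pack 35 ((564.0399169921875, 263.173095703125), (58.59367370605469, 35.28846740722656), 8.330572128295898)
pack 40 ((564.0960693359375, 263.45513916015625), (59.17015838623047, 36.21175765991211), 8.55173397064209)
ch 65 ((559.78466796875, 265.8563537597656), (77.09574127197266, 53.6331901550293), 8.494366645812988)
ch 72 ((559.79150390625, 265.27392578125), (79.16694641113281, 54.732608795166016), 8.986376762390137)
ch 80 ((564.211181640625, 271.28082275390625), (96.60025787353516, 84.24273681640625), 8.52807331085205)
```

View pics/w4c.png

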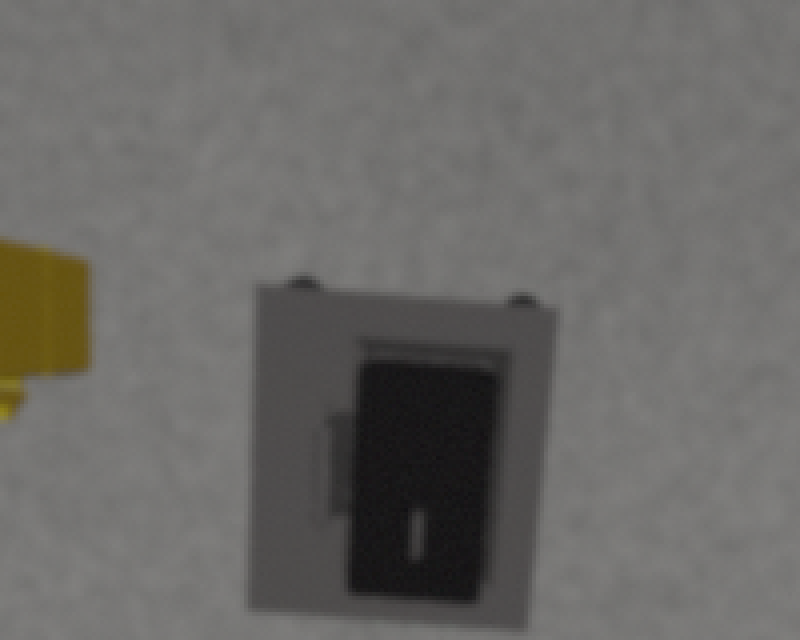

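The crop shows the pack top at (425,480) in the cradle, with the tab and slot on its left (world +y) at (340,465). The pack is at (564.5, 263.3) mm with yaw 8.5°. The unit's bay is at (512.2, -189.0) mm with yaw -18.2°. Next I'll approach the grip.

>>> {"method": "move_arm", "body": {
  "plan": [20,10,-20,0,0,-2.5,85,22.5,9.5,-30,0,0,-2,85,0,0,-35,0,0,0,85,0,0,-35,0,0,0,85,0,0,-25,0,0,0,85,0,0,-10,0,0,0,85,0,0,0,0,0,0,85,0,0,0,0,0,0,85]
}}

```text
time: 4.6
eef_pos: [0.5649, 0.2665, 0.1477]
tcp_rot: [0.997, 0.075, 0.001, -0.0]
contact_force: [0.2, 1.1, 0.2]
opening: 0.993
finger_force: 0.0
```

Run:
```python
from h import *
s=ctrl.get_state();print(s["eef_pos"],R.from_quat(s["tcp_rot"]).as_matrix().round(4).tolist())
c=shot("wrist");im=c["color"];g=im.astype(int).mean(2)
cv2.imwrite("pics/w5.png",cv2.resize(im[...,::-1],None,fx=1.4,fy=1.4))
for p in((564.5,263.3,112),):print(proj(c,np.array(p)/1000))
```

```text
[0.56489789 0.26654822 0.14769041] [[0.9888, 0.1495, 0.0026], [0.1495, -0.9888, 0.0007], [0.0027, -0.0003, -1.0]]
(np.float64(268.21016969701725), np.float64(221.98775198595027))
```

View pics/w5.png

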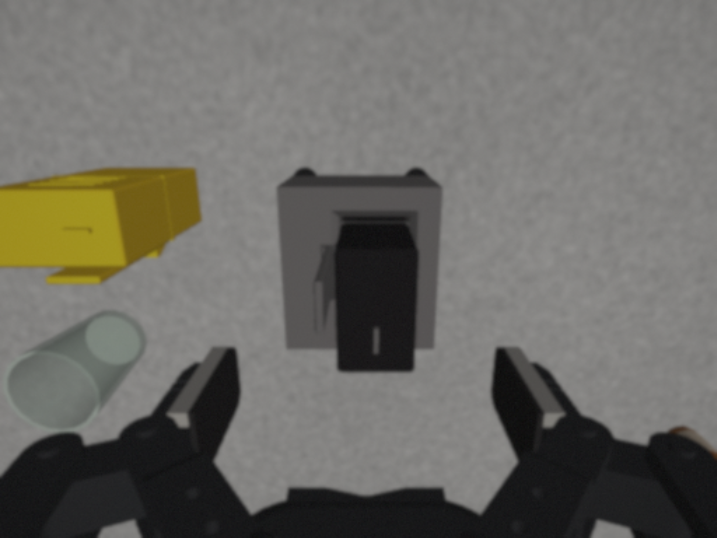

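The view shows the pack top at (376,308) between the open fingers at (239,380) and (493,380), and the projected estimate (375,311) agrees. I'll go down and squeeze.

>>> {"method": "move_arm", "body": {
  "plan": [-0.5,-1.2,-20,0,0,0,85,0,0,-20,0,0,0,85,0,0,-20,0,0,0,85,0,0,-12,0,0,0,75,0,0,-8.5,0,0,0,65,0,0,0,0,0,0,58,0,0,0,0,0,0,54,0,0,0,0,0,0,54,0,0,0,0,0,0,54],
  "newtons": 25
}}

```text
time: 5.55
eef_pos: [0.5644, 0.2655, 0.0664]
tcp_rot: [0.997, 0.075, 0.001, -0.0]
contact_force: [0.7, -0.1, -0.3]
opening: 0.633
finger_force: 0.0
```

>>> {"method": "move_arm", "body": {
  "plan": [0,0,0,0,0,0,48,0,0,0,0,0,0,44,0,0,0,0,0,0,40,0,0,0,0,0,0,36,0,0,0,0,0,0,30,0,0,0,0,0,0,30,0,0,0,0,0,0,30,0,0,0,0,0,0,30],
  "newtons": 35
}}

```text
time: 6.35
eef_pos: [0.5649, 0.2648, 0.0672]
tcp_rot: [0.997, 0.075, 0.001, 0.001]
contact_force: [-1.5, -2.7, 6.4]
opening: 0.448
finger_force: 37.3
```

Tab squeezed fully in. I'll lift gently and watch the force.

>>> {"method": "move_arm", "body": {
  "plan": [0,0,1,0,0,0,30,0,0,1,0,0,0,30,0,0,1,0,0,0,30,0,0,1,0,0,0,30,0,0,0,0,0,0,30]
}}

```text
time: 6.85
eef_pos: [0.5629, 0.265, 0.0681]
tcp_rot: [0.997, 0.075, -0.001, 0.0]
contact_force: [0.8, -1.2, -3.6]
opening: 0.444
finger_force: 35.5
```

>>> {"method": "move_arm", "body": {
  "plan": [0,0,1,0,0,0,30,0,0,1,0,0,0,30,0,0,1,0,0,0,30,0,0,0,0,0,0,30]
}}

```text
time: 7.25
eef_pos: [0.5632, 0.2651, 0.0722]
tcp_rot: [0.997, 0.075, -0.001, 0.0]
contact_force: [-0.7, -1.9, -2.8]
opening: 0.444
finger_force: 35.8
```

Force is just the pack's weight, so the hook is free. Lifting straight out.

>>> {"method": "move_arm", "body": {
  "plan": [0,0,5,0,0,0,30,0,0,8,0,0,0,30,0,0,12,0,0,0,30,0,0,12,0,0,0,30,0,0,12,0,0,0,30,0,0,15,0,0,0,30,0,0,20,0,0,0,30,0,0,20,0,0,0,30,0,0,15,0,0,0,30,0,0,10,0,0,0,30,0,0,0,0,0,0,30]
}}

```text
time: 8.35
eef_pos: [0.5646, 0.2657, 0.2037]
tcp_rot: [0.997, 0.075, 0.002, -0.0]
contact_force: [1.2, -0.6, -2.6]
opening: 0.446
finger_force: 35.6
```

>>> {"method": "move_arm", "body": {
  "plan": [-4,-15,0,0,0,-2,30,-4,-30,0,0,0,-2.2,30,-4,-40,0,0,0,-2.4,30,-4,-45,0,0,0,-2.4,30,-4,-45,0,0,0,-2.4,30,-5,-50,0,0,0,-2.4,30,-5,-45,0,0,0,-2.4,30,-5,-45,0,0,0,-2.4,30,-5,-45,0,0,0,-2.4,30,-4,-40,0,0,0,-2.2,30,-4,-30,0,0,0,-2,30,-4,-20,0,0,0,-1.6,30]
}}

```text
time: 9.55
eef_pos: [0.5097, -0.1869, 0.1996]
tcp_rot: [0.987, -0.161, -0.001, -0.0]
contact_force: [-0.4, -0.3, -1.6]
opening: 0.446
finger_force: 35.8
```

>>> {"method": "move_arm", "body": {
  "plan": [0,0,0,0,0,0,30,0,0,0,0,0,0,30,0,0,0,0,0,0,30]
}}

```text
time: 9.85
eef_pos: [0.5111, -0.1836, 0.2004]
tcp_rot: [0.987, -0.158, -0.001, -0.0]
contact_force: [-0.8, 0.7, -1.9]
opening: 0.444
finger_force: 35.9
```

Run:
```python
from h import *
s=ctrl.get_state();m=R.from_quat(s["tcp_rot"]).as_matrix();print(s["eef_pos"],m.round(4).tolist(),np.degrees(np.arctan2(m[1,0],m[0,0])))
c=shot("wrist");im=c["color"]
cv2.imwrite("pics/w6.png",cv2.resize(im[...,::-1],None,fx=1.5,fy=1.5))
# expected pack top and unit mouth corner pixels
a=np.radians(-18.2);Rz=np.array([[np.cos(a),-np.sin(a)],[np.sin(a),np.cos(a)]])
for x,y in((31.5,19.5),(31.5,-19.5),(-31.5,-19.5),(-31.5,19.5)):
    q=Rz@[x,y]+[512.2,-189];print("mouth",np.round(np.array(proj(c,[q[0]/1000,q[1]/1000,.074]))*1.5))
for x,y in((30,-20),(30,16),(-30,16),(-30,-20)):
    q=s["eef_pos"]+m@np.array([x/1000,-y/1000,-.043]);print("ptop",np.round(np.array(proj(c,q))*1.5))
```

```text
[ 0.5111188  -0.18361333  0.20044649] [[0.9501, -0.3118, -0.0014], [-0.3118, -0.9501, 0.0011], [-0.0017, -0.0007, -1.0]] -18.16905536506725
mouth [367. 210.]
mouth [436. 210.]
mouth [433. 313.]
mouth [369. 313.]
ptop [481. 347.]
ptop [327. 347.]
ptop [336. 547.]
ptop [468. 547.]
```

View pics/w6.png

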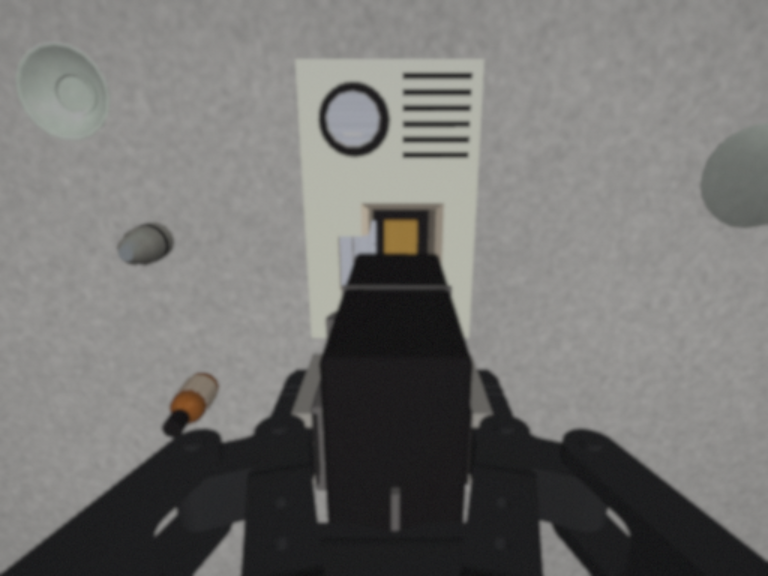

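The view shows the held pack with its top front edge from (325,357) to (470,357) and its bottom front edge from (355,255) to (438,255). The bay mouth's far bevel edge, (362..443, 204), matches the prediction. I'll work out the pack's offset in the grip.

Run:
```python
from h import *
s=ctrl.get_state();c=shot("wrist");m=R.from_quat(s["tcp_rot"]).as_matrix();im=c["color"]
g=im.astype(int).mean(2)
print(c["cx"],c["cy"],s["eef_pos"])
def pt(u0,u1,v,w=.036):
    u0,u1,v=u0/1.5,u1/1.5,v/1.5
    d=w*c["f"]/(u1-u0); u=(u0+u1)/2
    p=np.array([(u-c["cx"])/c["f"]*d,-(v-c["cy"])/c["f"]*d,-d])
    return (m.T@(c["O"]+c["M"]@p-s["eef_pos"]))*1000
print("top front mid in tool",pt(325,470,357),"bottom",pt(355,438.5,255))
# assume known front-face x=30 in tool: find heights
for n,u,v in(("top",397.5,357),("bot",396.7,255)):
    o,d=ray(c,u/1.5,v/1.5);o=m.T@(o-s["eef_pos"]);d=m.T@d
    for x in(.028,.030,.032):print(n,x,((o+d*(x-o[0])/d[0])*1000).round(1))
```

```text
260.91698501897815 188.8802381358601 [ 0.51134966 -0.18346134  0.20066864]
top front mid in tool [ 24.62762286   0.54508852 -37.31899423] bottom [26.7688547   1.39449606 54.33056724]
top 0.028 [ 28.    0.4 -44. ]
top 0.03 [ 30.    0.4 -47.9]
top 0.032 [ 32.    0.3 -51.8]
bot 0.028 [28.   1.3 49.6]
bot 0.03 [30.   1.2 42. ]
bot 0.032 [32.   1.1 34.3]
```

>>> {"method": "move_arm", "body": {
  "plan": [1.2,-2.2,-5,0,0,0,30,1.2,-2.2,-10,0,0,0,30,0,0,-13,0,0,0,30,0,0,-13,0,0,0,30,0,0,-10,0,0,0,30,0,0,-7,0,0,0,30,0,0,0,0,0,0,30,0,0,0,0,0,0,30]
}}

```text
time: 10.75
eef_pos: [0.5142, -0.1889, 0.1433]
tcp_rot: [0.987, -0.158, 0.0, 0.0]
contact_force: [0.7, 0.3, -2.4]
opening: 0.441
finger_force: 35.9
```

Run:
```python
from h import *
s=ctrl.get_state();print(s["eef_pos"])
c=shot("scene");a=cv2.resize(c["color"][150:260,130:240,::-1],None,fx=5,fy=5,interpolation=3)
w=shot("wrist")["color"][100:300,150:350,::-1];w=cv2.resize(w,(550,550))[:,:240]
cv2.imwrite("pics/m7.png",np.hstack([a,w]))
```

```text
[ 0.51419425 -0.18893503  0.14325729]
```

View pics/m7.png

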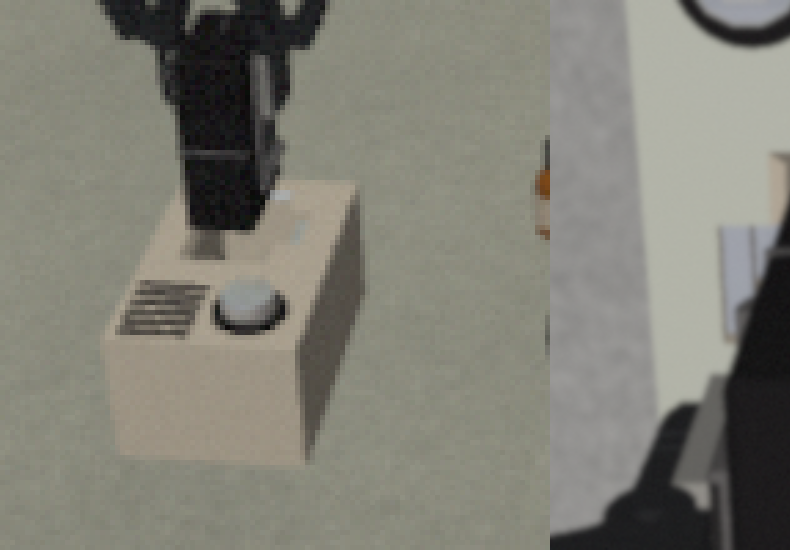

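The scene view shows the pack upright just above the bay, with the tab on the slot side and the mouth below it at (205,245). That was the last allowed picture, so I go by force from here.

>>> {"method": "move_arm", "body": {
  "plan": [-0.4,0.8,-4,0,0,0,30,0,0,-4,0,0,0,30,0,0,-3,0,0,0,30,0,0,-3,0,0,0,30,0,0,-2,0,0,0,30,0,0,-2,0,0,0,30,0,0,-2,0,0,0,30,0,0,0,0,0,0,30]
}}

```text
time: 11.65
eef_pos: [0.5135, -0.188, 0.1229]
tcp_rot: [0.987, -0.158, -0.0, -0.0]
contact_force: [-0.2, -0.3, -1.8]
opening: 0.44
finger_force: 35.8
```

>>> {"method": "move_arm", "body": {
  "plan": [0,0,-2,0,0,0,30,0,0,-2,0,0,0,30,0,0,-2,0,0,0,30,0,0,-2,0,0,0,30,0,0,0,0,0,0,30]
}}

```text
time: 12.15
eef_pos: [0.5134, -0.1879, 0.1148]
tcp_rot: [0.987, -0.158, -0.0, -0.0]
contact_force: [0.6, -0.4, -1.2]
opening: 0.444
finger_force: 35.8
```

>>> {"method": "move_arm", "body": {
  "plan": [0,0,-2,0,0,0,30,0,0,-2,0,0,0,30,0,0,-2,0,0,0,30,0,0,-2,0,0,0,30,0,0,0,0,0,0,30]
}}

```text
time: 12.65
eef_pos: [0.5134, -0.1879, 0.1068]
tcp_rot: [0.987, -0.158, -0.0, -0.0]
contact_force: [-0.1, -0.5, -2.2]
opening: 0.443
finger_force: 35.8
```

>>> {"method": "move_arm", "body": {
  "plan": [0,0,-2,0,0,0,30,0,0,-2,0,0,0,30,0,0,-2,0,0,0,30,0,0,-2,0,0,0,30,0,0,-2,0,0,0,30,0,0,-2,0,0,0,30,0,0,0,0,0,0,30]
}}

```text
time: 13.35
eef_pos: [0.5135, -0.1879, 0.0948]
tcp_rot: [0.987, -0.158, -0.0, -0.0]
contact_force: [-0.2, 1.1, -2.2]
opening: 0.442
finger_force: 35.8
```

>>> {"method": "move_arm", "body": {
  "plan": [0,0,-1,0,0,0,30,0,0,-1,0,0,0,30,0,0,-1,0,0,0,30,0,0,-1,0,0,0,30,0,0,0,0,0,0,30]
}}

```text
time: 13.85
eef_pos: [0.5136, -0.188, 0.0911]
tcp_rot: [0.987, -0.158, -0.0, -0.0]
contact_force: [0.6, 0.5, -2.4]
opening: 0.443
finger_force: 35.8
```

>>> {"method": "move_arm", "body": {
  "plan": [0,0,-1,0,0,0,30,0,0,-1,0,0,0,30,0,0,-1,0,0,0,30,0,0,0,0,0,0,30]
}}

```text
time: 14.25
eef_pos: [0.5136, -0.188, 0.088]
tcp_rot: [0.987, -0.158, -0.0, -0.0]
contact_force: [-0.3, -1.6, -3.4]
opening: 0.444
finger_force: 35.8
```

>>> {"method": "move_arm", "body": {
  "plan": [0,0,-1,0,0,0,30,0,0,-1,0,0,0,30,0,0,-1,0,0,0,30,0,0,0,0,0,0,30]
}}

```text
time: 14.65
eef_pos: [0.5138, -0.1881, 0.0853]
tcp_rot: [0.987, -0.158, 0.0, 0.0]
contact_force: [0.2, -0.5, -2.3]
opening: 0.443
finger_force: 35.8
```

>>> {"method": "move_arm", "body": {
  "plan": [0,0,-1,0,0,0,30,0,0,-1,0,0,0,30,0,0,-1,0,0,0,30,0,0,0,0,0,0,30]
}}

```text
time: 15.05
eef_pos: [0.5138, -0.1882, 0.0826]
tcp_rot: [0.987, -0.158, 0.0, 0.0]
contact_force: [-2.4, -0.0, 2.7]
opening: 0.444
finger_force: 36.7
```

>>> {"method": "move_arm", "body": {
  "plan": [0,0,-1,0,0,0,30,0,0,-1,0,0,0,30,0,0,-1,0,0,0,30,0,0,0,0,0,0,30]
}}

```text
time: 15.45
eef_pos: [0.5138, -0.1882, 0.0794]
tcp_rot: [0.987, -0.158, 0.0, 0.0]
contact_force: [-1.1, 0.1, 3.9]
opening: 0.441
finger_force: 37.0
```

Ejector contact came at TCP z of about 0.083, so the floor is about 52 mm below the rim. I'll press on gently to near flat, then release.

>>> {"method": "move_arm", "body": {
  "plan": [0,0,-0.7,0,0,0,30,0,0,-0.7,0,0,0,30,0,0,-0.6,0,0,0,30,0,0,0,0,0,0,30]
}}

```text
time: 15.85
eef_pos: [0.514, -0.1883, 0.0792]
tcp_rot: [0.987, -0.158, -0.0, 0.0]
contact_force: [-5.3, 2.4, 12.1]
opening: 0.443
finger_force: 38.9
```

>>> {"method": "move_arm", "body": {
  "plan": [0,0,0,0,0,0,42,0,0,0,0,0,0,48,0,0,0,0,0,0,56,0,0,0,0,0,0,66,0,0,0,0,0,0,75,0,0,0,0,0,0,75]
}}

```text
time: 16.45
eef_pos: [0.5135, -0.1881, 0.0769]
tcp_rot: [0.987, -0.158, -0.0, 0.0]
contact_force: [-0.1, -0.1, -0.0]
opening: 0.883
finger_force: 0.0
```

>>> {"method": "move_arm", "body": {
  "plan": [0,0,10,0,0,0,75,0,0,15,0,0,0,75,0,0,20,0,0,0,75,0,0,20,0,0,0,75,0,0,15,0,0,0,75,0,0,0,0,0,0,40,0,0,0,0,0,0,10,0,0,0,0,0,0,0,0,0,0,0,0,0,0,0,0,0,0,0,0,0,0,0,0,0,0,0,0,0,0,0,0,0,0]
}}

```text
validation failed for argument at $.pl...
```

Run:
```python
from h import *
print(ctrl.get_state()["eef_pos"],ctrl.get_state()["opening"])
c=shot("wrist");im=c["color"];g=im.astype(int).mean(2)
# pack top: width and position of its dark top at known pose
a=np.radians(-18.2);Rz=np.array([[np.cos(a),-np.sin(a)],[np.sin(a),np.cos(a)]])
for z in(.122,.128):
  for x,y in((30,0),(30,18),(30,-18)):
    q=Rz@[x,y]+[512.2,-189];print(z,x,y,np.round(proj(c,[q[0]/1000,q[1]/1000,z]),1))
u=int(proj(c,[.5407,-.1984,.125])[0])
print("col",u,[(r,int(g[r,u-3:u+4].mean())) for r in range(120,300,4)])
for r in(195,205,215):print(r,"dark cols",np.where(g[r]<45)[0][[0,-1]])
```

```text
[ 0.51349509 -0.1881109   0.07689209] 0.8827059439729633
0.122 30 0 [267.4 236.9]
0.122 30 18 [215.2 236.9]
0.122 30 -18 [319.6 236.9]
0.128 30 0 [267.8 245.2]
0.128 30 18 [212.6 245.2]
0.128 30 -18 [322.9 245.2]
col 267 [(120, 168), (124, 85), (128, 112), (132, 169), (136, 169), (140, 169), (144, 169), (148, 169), (152, 169), (156, 169), (160, 169), (164, 169), (168, 169), (172, 169), (176, 169), (180, 161), (184, 101), (188, 32), (192, 52), (196, 23), (200, 20), (204, 19), (208, 18), (212, 20), (216, 20), (220, 21), (224, 19), (228, 19), (232, 20), (236, 19), (240, 19), (244, 25), (248, 26), (252, 26), (256, 26), (260, 27), (264, 27), (268, 26), (272, 27), (276, 26), (280, 26), (284, 27), (288, 26), (292, 26), (296, 26)]
195 dark cols [ 17 299]
205 dark cols [ 25 303]
215 dark cols [ 26 307]
```

>>> {"method": "move_arm", "body": {
  "plan": [0,0,10,0,0,0,75,0,0,15,0,0,0,75,0,0,20,0,0,0,75,0,0,20,0,0,0,75,0,0,15,0,0,0,75,0,0,0,0,0,0,40,0,0,0,0,0,0,10,0,0,0,0,0,0,0,0,0,0,0,0,0,0,0,0,0,0,0,0,0,0,0,0,0,0,0,0,0]
}}

```text
validation failed for argument at $.pl...
```

>>> {"method": "move_arm", "body": {
  "plan": [0,0,-8,0,0,0,0,0,0,-7,0,0,0,0,0,0,-5,0,0,0,0,0,0,-2,0,0,0,0,0,0,-1,0,0,0,0,0,0,0,0,0,0,0]
}}

```text
time: 17.1
eef_pos: [0.513, -0.1945, 0.0705]
tcp_rot: [0.988, -0.156, -0.005, 0.006]
contact_force: [-42.7, 5.8, 82.9]
opening: 0.552
finger_force: 48.8
```

My mistake: I sent the push-down in the same batch as the lift, and the lift was refused, so the fingers pressed down on the unit. I'll back off at once.

>>> {"method": "move_arm", "body": {
  "plan": [0,0,10,0,0,0,75,0,0,13,0,0,0,75,0,0,0,0,0,0,75,0,0,0,0,0,0,75]
}}

```text
time: 17.5
eef_pos: [0.5132, -0.1876, 0.0761]
tcp_rot: [0.987, -0.158, -0.001, -0.0]
contact_force: [0.0, 0.2, -0.4]
opening: 0.875
finger_force: 0.0
```

>>> {"method": "move_arm", "body": {
  "plan": [0,0,10,0,0,0,75,0,0,15,0,0,0,75,0,0,20,0,0,0,75,0,0,20,0,0,0,75,0,0,15,0,0,0,75,0,0,0,0,0,0,40]
}}

```text
time: 18.1
eef_pos: [0.5154, -0.189, 0.1606]
tcp_rot: [0.987, -0.158, 0.003, 0.001]
contact_force: [0.3, -0.9, 0.0]
opening: 0.73
finger_force: 0.0
```

>>> {"method": "move_arm", "body": {
  "plan": [0,0,0,0,0,0,0,0,0,0,0,0,0,0,0,0,0,0,0,0,0,0,0,0,0,0,0,0,0,0,0,0,0,0,0,0,0,0,0,0,0,0,0,0,0,0,0,0,0,0,0,0,0,0,0,0]
}}

```text
time: 18.9
eef_pos: [0.5137, -0.1881, 0.1573]
tcp_rot: [0.987, -0.158, -0.0, 0.0]
contact_force: [-0.8, 0.8, -0.5]
opening: -0.0
finger_force: 0.0
```

Run:
```python
from h import *
s=ctrl.get_state();print(s["eef_pos"],s["opening"])
c=shot("wrist");im=c["color"];g=im.astype(int).mean(2)
a=np.radians(-18.2);Rz=np.array([[np.cos(a),-np.sin(a)],[np.sin(a),np.cos(a)]])
for z in(.122,.125,.128):
    print(z,[np.round(proj(c,np.r_[(Rz@[x,y]+[512.2,-189])/1000,z]),1).tolist() for x,y in((30,18),(30,-18),(-30,18),(-30,-18))])
u=int(proj(c,[.5407,-.1984,.125])[0])
print(u,[(r,int(g[r,u-3:u+4].mean())) for r in range(130,270,3)])
for r in(190,200,210,220):
    k=g[r]<50;l=u
    while k[l-1]:l-=1
    q=u
    while k[q+1]:q+=1
    print(r,l,q)
# unit still in place?
m=g>125;m[170:]=0
print(cv2.minAreaRect((quad(c,m,.074)*1000).astype(np.float32)))
cv2.imwrite("pics/w8.png",im[...,::-1])
```

```text
[ 0.51369914 -0.18807348  0.15726504] -0.00019956699028988894
0.122 [[234.2, 174.8], [295.5, 174.8], [236.6, 264.3], [292.3, 264.3]]
0.125 [[233.7, 176.2], [296.0, 176.2], [236.2, 266.8], [292.7, 266.8]]
0.128 [[233.3, 177.6], [296.6, 177.6], [235.9, 269.5], [293.2, 269.5]]
264 [(130, 155), (133, 155), (136, 155), (139, 155), (142, 155), (145, 155), (148, 152), (151, 102), (154, 66), (157, 47), (160, 18), (163, 18), (166, 18), (169, 18), (172, 17), (175, 18), (178, 24), (181, 24), (184, 24), (187, 24), (190, 24), (193, 24), (196, 23), (199, 24), (202, 23), (205, 24), (208, 24), (211, 24), (214, 24), (217, 23), (220, 24), (223, 25), (226, 24), (229, 24), (232, 25), (235, 48), (238, 54), (241, 53), (244, 53), (247, 53), (250, 52), (253, 52), (256, 51), (259, 52), (262, 50), (265, 50), (268, 50)]
190 235 296
200 232 296
210 233 296
220 239 295
((585.452392578125, -198.2813262939453), (358.08587646484375, 102.79659271240234), 71.8187255859375)
```

The pack stands square in the bay. Now I push from above with shut fingers, one step at a time.

>>> {"method": "move_arm", "body": {
  "plan": [0,0,-10,0,0,0,0,0,0,-8,0,0,0,0,0,0,-5,0,0,0,0,0,0,-3,0,0,0,0,0,0,0,0,0,0,0]
}}

```text
time: 19.45
eef_pos: [0.5133, -0.1878, 0.1303]
tcp_rot: [0.987, -0.158, -0.001, -0.0]
contact_force: [-0.0, 0.2, 0.4]
opening: -0.0
finger_force: 0.0
```

>>> {"method": "move_arm", "body": {
  "plan": [0,0,-1,0,0,0,0,0,0,-1,0,0,0,0,0,0,-1,0,0,0,0,0,0,0,0,0,0,0]
}}

```text
time: 19.85
eef_pos: [0.5137, -0.1881, 0.1283]
tcp_rot: [0.987, -0.158, 0.0, 0.0]
contact_force: [-0.3, 0.1, 0.3]
opening: 0.0
finger_force: 0.0
```

>>> {"method": "move_arm", "body": {
  "plan": [0,0,-1,0,0,0,0,0,0,-1,0,0,0,0,0,0,0,0,0,0,0]
}}

```text
time: 20.15
eef_pos: [0.5139, -0.1882, 0.1269]
tcp_rot: [0.987, -0.158, 0.0, 0.0]
contact_force: [-1.9, 0.4, 4.5]
opening: 0.003
finger_force: 1.8
```

>>> {"method": "move_arm", "body": {
  "plan": [0,0,-1,0,0,0,0,0,0,0,0,0,0,0]
}}

```text
time: 20.35
eef_pos: [0.5143, -0.1884, 0.1267]
tcp_rot: [0.987, -0.158, 0.001, 0.0]
contact_force: [-1.6, 0.8, 5.2]
opening: -0.002
finger_force: 3.1
```

>>> {"method": "move_arm", "body": {
  "plan": [0,0,-1,0,0,0,0,0,0,0,0,0,0,0]
}}

```text
time: 20.55
eef_pos: [0.5147, -0.1884, 0.1261]
tcp_rot: [0.987, -0.158, 0.001, 0.0]
contact_force: [-1.8, 0.9, 7.8]
opening: -0.001
finger_force: 3.7
```

>>> {"method": "move_arm", "body": {
  "plan": [0,0,-1,0,0,0,0,0,0,-1,0,0,0,0,0,0,0,0,0,0,0]
}}

```text
time: 20.85
eef_pos: [0.5145, -0.1885, 0.1244]
tcp_rot: [0.987, -0.158, 0.001, 0.0]
contact_force: [-2.7, 0.5, 9.4]
opening: 0.0
finger_force: 4.6
```

>>> {"method": "move_arm", "body": {
  "plan": [0,0,-1,0,0,0,0,0,0,-1,0,0,0,0,0,0,0,0,0,0,0]
}}

```text
time: 21.15
eef_pos: [0.5152, -0.1887, 0.1245]
tcp_rot: [0.987, -0.158, 0.001, 0.0]
contact_force: [-5.6, 2.4, 16.3]
opening: -0.002
finger_force: 8.3
```

>>> {"method": "move_arm", "body": {
  "plan": [0,0,-1,0,0,0,0,0,0,-0.7,0,0,0,0,0,0,0,0,0,0,0]
}}

```text
time: 21.45
eef_pos: [0.5159, -0.1889, 0.1246]
tcp_rot: [0.987, -0.158, 0.002, 0.001]
contact_force: [-6.2, 4.4, 23.3]
opening: 0.002
finger_force: 11.4
```

>>> {"method": "move_arm", "body": {
  "plan": [0,0,4,0,0,0,0,0,0,4,0,0,0,0,0,0,4,0,0,0,0,0,0,2,0,0,0,0,0,0,0,0,0,0,0,0,0,0,0,0,0,0]
}}

```text
time: 22.05
eef_pos: [0.5134, -0.188, 0.132]
tcp_rot: [0.987, -0.158, -0.0, -0.0]
contact_force: [0.3, 0.3, 0.0]
opening: 0.0
finger_force: 0.0
```

Run:
```python
from h import *
s=ctrl.get_state();print(s["eef_pos"],s["contact_force"])
```

```text
[ 0.51341249 -0.18797059  0.13201203] [0.25300887 0.34481017 0.04965635]
```

>>> {"method": "move_arm", "body": {
  "plan": [0,0,-2,0,0,0,0,0,0,-1.5,0,0,0,0,0,0,-1,0,0,0,0,0,0,0,0,0,0,0]
}}

```text
time: 22.45
eef_pos: [0.5135, -0.188, 0.1276]
tcp_rot: [0.987, -0.158, -0.0, -0.0]
contact_force: [0.2, -0.3, -0.7]
opening: 0.001
finger_force: 0.0
```

>>> {"method": "move_arm", "body": {
  "plan": [0,0,-0.5,0,0,0,0,0,0,0,0,0,0,0]
}}

```text
time: 22.65
eef_pos: [0.5137, -0.1881, 0.1275]
tcp_rot: [0.987, -0.158, -0.0, 0.0]
contact_force: [-0.2, 0.3, -0.5]
opening: -0.0
finger_force: 0.0
```

>>> {"method": "move_arm", "body": {
  "plan": [0,0,-0.5,0,0,0,0,0,0,0,0,0,0,0]
}}

```text
time: 22.85
eef_pos: [0.5137, -0.1881, 0.1271]
tcp_rot: [0.987, -0.158, 0.0, 0.0]
contact_force: [-0.4, 0.6, 0.1]
opening: -0.001
finger_force: 0.0
```

>>> {"method": "move_arm", "body": {
  "plan": [0,0,-0.5,0,0,0,0,0,0,0,0,0,0,0]
}}

```text
time: 23.05
eef_pos: [0.5136, -0.1881, 0.1265]
tcp_rot: [0.987, -0.158, -0.0, -0.0]
contact_force: [1.1, -0.1, 0.2]
opening: 0.0
finger_force: 0.0
```

>>> {"method": "move_arm", "body": {
  "plan": [0,0,-0.5,0,0,0,0,0,0,0,0,0,0,0]
}}

```text
time: 23.25
eef_pos: [0.5138, -0.1881, 0.1262]
tcp_rot: [0.987, -0.158, 0.0, 0.0]
contact_force: [0.5, 0.6, 0.4]
opening: 0.003
finger_force: 0.4
```

Contact is now 1.7 mm above the pressed-home height and the pack stays there, which fits a caught latch. I'll retreat and check the tab's position numerically from the wrist camera.

>>> {"method": "move_arm", "body": {
  "plan": [0,0,10,0,0,0,0,0,0,20,0,0,0,0,-10,3,25,0,0,0,0,-20,7,25,0,0,0,0,-20,7,20,0,0,0,0,-10,3,0,0,0,0,0,0,0,0,0,0,0,0,0,0,0,0,0,0,0]
}}

```text
time: 24.05
eef_pos: [0.4534, -0.1679, 0.225]
tcp_rot: [0.987, -0.158, -0.001, -0.0]
contact_force: [0.7, -0.3, 0.5]
opening: -0.004
finger_force: 0.0
```

Run:
```python
from h import *
s=ctrl.get_state();print(s["eef_pos"],s["time"])
c=shot("wrist");im=c["color"];g=im.astype(int).mean(2)
a=np.radians(-18.2);Rz=np.array([[np.cos(a),-np.sin(a)],[np.sin(a),np.cos(a)]])
P=lambda x,y,z:np.array(proj(c,np.r_[(Rz@[x,y]+[512.2,-189])/1000,z]))
for x in(-8,-4,0,4,8,20):
    row=[]
    for y in range(12,40):
        u,v=P(x,y,.120);row.append(int(cv2.getRectSubPix(g.astype(np.float32),(1,1),(float(u),float(v)))[0,0]))
    print(x,P(x,22,.12).round(),row)
print("top rows",P(30,0,.126),P(-30,0,.126),P(0,18,.126),P(0,-18,.126))
u,v=P(0,0,.126).round().astype(int)
d=g<45
print("cols at mid",[int(x) for x in g[v,u-50:u+50:2]])
```

```text
[ 0.45342864 -0.16792723  0.2249752 ] 24.05
-8 [236. 119.] [25, 25, 25, 23, 24, 35, 64, 84, 81, 63, 50, 49, 59, 74, 79, 87, 112, 133, 134, 131, 138, 148, 151, 150, 151, 151, 151, 151]
-4 [236. 113.] [26, 25, 21, 22, 22, 22, 29, 39, 44, 45, 45, 50, 62, 75, 79, 87, 114, 134, 137, 131, 139, 148, 150, 151, 151, 151, 151, 151]
0 [236. 108.] [24, 24, 25, 24, 24, 24, 29, 40, 45, 45, 47, 49, 63, 76, 80, 88, 115, 135, 136, 132, 139, 150, 150, 151, 150, 150, 151, 151]
4 [235. 102.] [24, 26, 22, 24, 25, 21, 28, 40, 46, 45, 46, 50, 64, 76, 79, 85, 109, 132, 136, 133, 141, 149, 150, 151, 150, 151, 151, 150]
8 [235.  97.] [24, 24, 26, 25, 24, 22, 31, 39, 44, 46, 46, 48, 60, 74, 77, 84, 108, 133, 135, 131, 139, 149, 151, 150, 150, 150, 150, 151]
20 [235.  80.] [24, 27, 24, 25, 24, 42, 87, 126, 142, 149, 151, 150, 150, 151, 151, 150, 150, 150, 149, 151, 151, 150, 150, 150, 150, 150, 150, 150]
top rows [264.55767098  65.24567663] [264.26678487 148.21412294] [240.27393306 108.37626437] [288.53824205 108.38369339]
cols at mid [151, 150, 151, 150, 145, 132, 138, 110, 81, 74, 49, 47, 45, 38, 24, 25, 25, 26, 21, 25, 26, 24, 21, 22, 25, 25, 25, 25, 25, 26, 23, 22, 24, 24, 28, 24, 25, 68, 131, 149, 150, 151, 151, 151, 151, 152, 150, 150, 140, 120]
```

The tab's outer face measures about 28 mm from the pack's centre, which is fully sprung out, and the pack sits about 1.5 mm off the floor. The latch has caught, so I'm handing in.

```bash
python3 -c "
from plant import order
print(order.sign_off())"
```

```text
the job is handed in; nothing more can be done
None
```

The pack is out of the charger, latched and upright in the lamp unit's bay, and the job is handed in, but it may be judged failed: I sent a push-down together with a lift that was refused, and for a moment the fingers pressed down at the unit with about 83 N (over the 40 N limit) before I backed off.

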